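# Shut the key cubby and lock it with the wing plug

### The job

Slide the smoked-glass panel fully shut over the key cubby, then lock it with the steel wing plug: set the plug upright in the threaded collar that the panel has uncovered, turn it backward (anticlockwise from above) under light pressure until its thread starts drop in, and only then drive it forward (clockwise) until it is fully home. Never force the plug against the shelf, leave it standing there on its own with the panel still shut, and leave the other things where they are.

Things in the scene. Friction and masses are not known exactly. Their poses are not given: they have to be found in the camera images.
- panel (a joint): Sliding panel of the key shelf, in m: 0 = fully shut over the cubby, against its stop; it grows to 0.1 as the panel opens towards the shelf's -y end. It drags with about 1.5 N and stays where it is left. Open, it covers the collar. It starts 70 to 95 mm open.
- panel_handle (a point): Centre of the panel's upright aluminium pull: a bar 40 mm long (point x), 12 mm thick (point y, the sliding direction), 32 mm tall, on the panel's top face, which lies 16 mm below this point. Axes as the shelf's: it shuts along +y. Shut, it stands 125 mm from the collar axis. The panel is smoked glass, 136 x 130 x 6 mm.
- shelf: The fixed low key shelf of smoked glass, 150 (x) x 255 (y) x 50 mm; two aluminium guide rails 9 mm high run along its long edges, 72 mm from the collar axis. Axes: z up, y along the slide; origin at its underside, on the table. The plug's contact forces on it, summed, must stay under 80 N (about 0.6 N m of twist on a stop); 3 to 8 N of pressing is plenty.
- collar (a point): Centre of the mouth of the steel threaded collar, 49 mm above the table (axes of the shelf). The mouth funnels from about 39 mm to a bore of 34 mm; below lie three equal ridges, 120 degrees apart, whose turn about the axis differs each time and is not measured: feel for it. Lugs on the ridges: flange underside 10 to 14 mm above the mouth, climbing 3.3 mm per rad anticlockwise.
- bore (a point): Point on the collar axis 12 mm below the mouth. Turned anticlockwise by at most 1.25 rad the lugs leave the ridge ends and drop 8 mm into gaps (flange 5.5 mm above mouth); posts bar further backward turning within 0.45 rad. Then clockwise the lugs go under the ridges, sinking 3.3 mm per rad, to the end stop after 1.2 to 1.7 rad (flange 1.5 mm above mouth). Forward too soon, they jam on the posts.
- plug_mid (a point): Centre of the grip bar of the steel wing plug, which stands upright on its lugs on the table. Bar 40 mm long (point x), 14 thick (point y), 32 tall. Below it a flange 40 mm across, its top 16 and underside 20 mm below this point; then a 19 mm shank with three lugs (tip circle 31 mm, 3.6 mm thick) at the foot, underside 43.5 mm below. Home, this point is 21.5 mm above the mouth.
- plug: The wing plug (0.18 kg, 60 mm tall); origin at the centre of its underside. One lug points along x, the others 120 degrees either way. If the lugs are set down on the posts the flange stands 14.5 mm above the mouth; a small backward turn (up to 0.4 rad) lets it fall about 5 mm to the low ridge ends, which is not yet the thread start: go on backward.
- bowl: Bystander: stainless steel bowl, 130 mm across, 45 mm high; origin under its centre.
- bell: Bystander: blue plastic bike bell, 56 mm across, 30 mm high; origin under its centre.
- brush: Bystander: wooden hairbrush lying bristles down, about 205 mm long, 28 mm high; origin near its middle, long axis x.
- tin: Bystander: flat dark tin, 72 mm across, 26 mm high; origin under its centre.
- case: Bystander: black spectacles case, 65 x 160 x 42 mm; origin under its centre.
- torch: Bystander: small aluminium torch lying on its side, 120 mm long, 34 mm high; origin under its middle.

How it is judged:
On the way, in this order (a step that is already met when the one before it is completed fails the run):
1. the panel is fully shut (value of joint panel below 0.004 m), for 0.2 s.
2. the plug's lugs have dropped into the thread starts, panel still shut (value of joint panel below 0.006 m and horizontal distance between plug_mid and collar below 0.006 m and z of plug_mid in the frame of collar below 0.0275 m), for 0.1 s.
At the end, for the whole second after the job is handed in: The panel is shut to within 6 mm of its stop, and the plug stands by itself, at rest, upright within 0.08 rad, on the collar axis within 5 mm, screwed home: its bar's centre less than 22.8 mm above the collar's mouth (21.5 mm when turned fully to the end stop) (horizontal distance between plug_mid and collar below 0.005 m and z of plug_mid in the frame of collar below 0.0228 m and angle between plug_mid's own z axis and vertical below 0.08 rad and value of joint panel below 0.006 m and linear speed of plug below 0.02 m/s); the robot touches nothing.
It fails at once if the plug is forced against the shelf: its contact forces add up to more than 80 N (contact force between plug and shelf above 80 N).
It fails at once if a bystander is moved more than 20 mm (distance of any of bowl, bell, brush, tin, case, torch from where it was at the start of the episode above 0.02 m).
It also fails if it takes over 72 s, if anything falls off the work surface, if the arm or the gripper's body presses on something with over 40 N, if the wrist force passes 120 N, or if a joint passes its speed limit or range.

### The arm

A 6-joint arm with a two-finger parallel gripper is mounted at the origin on the work surface. World frame = base frame: x ahead of the robot, y to its left, z up, the work surface at z = 0. Lengths are in m, angles in rad, forces in N, time in s.
With the tool pointing down it reaches from about 0.3 to 0.775 m from the base axis. Payload 14.6 kg.
Tool frame: the origin (TCP) lies on the centre line of the jaws, within the pads' length; the fingertips stand 19 mm ahead of it and the grasp point (between the pads) is the TCP; y points along the fingers, x is the direction in which the jaws open and shut, and the axes are right-handed (so a half turn about y gives the same grasp; the last joint's range is limited). The gripper opens to 94 mm and grips with 3 to 60 N. Pads are 16 mm wide; open, the fingers measure 119 mm over their backs; the gripper's body (75 mm by 177 mm) begins 78 mm behind the grasp point.
Start: joints at [1.216, 0.3, 1.521, -0, 1.321, -0.067], TCP at [0.156, 0.527, 0.224] pointing down, gripper open.
Joint ranges: [-3.03, 3.03], [-0.79, 2.21], [0.23, 2.52], [-1.04, 4.18], [0, 3.07], [-2.55, 2.55]. Speed limits (rad/s): [2.22, 2.22, 2.57, 3.14, 3.14, 3.14].

### API

Orientations are given as [roll, pitch, yaw] about the fixed x, y, z axes, in that order (R = Rz(yaw) Ry(pitch) Rx(roll)).
In Python, from station import ctrl, optics gives the robot as it stands.
- The arm moves only by the tool jog_arm, never from a script. Its argument "targets" is a list of rows, each a list of 3 entries, a list of its own where there are three numbers: the finger opening in cm, from 0 to 9.4, then the shift along the tool's x, y, z in cm, then the turn about the tool's y in rad. A call has 1 to 10 rows; each row is the pose to reach, as a shift and turn from the pose commanded when the call began, along the tool's axes at that moment; what a row does not reach only later rows make up. A row lasts 1/10 s, in which the tool goes at most 50 mm and 8.59 degrees, less where a joint would pass 70% of its speed; a pose out of reach is approached as far as the arm can. A call with a gripper value outside its range is refused whole. The fingers move at their own pace and stop on an object; "grip_force" is the grip in N (left out, the last holds). Time passes only in rows, so rows that repeat a pose let the fingers close. It gives the time, the measured TCP pose, the force and the opening at its end, in the units of the state.
- ctrl.get_obs(): the state, without advancing time (a new reading comes with each control period).
- optics.camera(name): name is "scene" or "top" or "wrist"; returns a dict with "img" (420x560x3 uint8, red, green, blue), "range_z" (420x560 float32, m along the optical axis (not along the pixel's ray), 0 where there is no reading), "camera_matrix" (3x3 intrinsics, pixels), "world_to_cam" (4x4, takes a point from world to camera coordinates); the wrist camera has in their place "mount" (4x4, takes a point from camera to tool coordinates, whose origin is the TCP and whose axes are the tool frame's). Camera axes: x right, y up, looking along -z (the intrinsics and any distortion apply to the point x, -y, -z); pixel columns grow to the right and rows downward; lengths in m; the calibration is good to about 2 mm. A picture is of the moment at which its call begins: read the wrist's pose just before it.
- ctrl.hand_in(): hands the job in, once; it reports no verdict.
The state is a dict: "time_s": time; "qpos": joint angles; "joint_vel": joint speeds; "tau": joint torques, N m; "ee_pos": TCP position; "eef_rot": TCP orientation; "force": force on the tool from outside, world axes, zero at the start; "moment": the same for the moment, N m; "grip_width": finger opening in m.
Only numpy, scipy, OpenCV 4.12 (cv2) and the standard library are available. Lean on these libraries where they do the work, as an engineer would, in place of code of your own. Each camera call takes 0.05 s, during which the arm holds its last target. There are 200 camera calls.

## Working session

There is one attempt and no reset: what is moved stays moved. The work goes in short steps, Python scripts to look and compute and a tool call to move; the robot and the scene stay as the last step left them, time stands still between calls to the robot, and variables do not carry over. Pictures are saved under pics/ and viewed, about 8 in all and at most 12, crops included, and the job is handed in when it is done.

Besides the shell and the picture viewer there is one more tool, called after "Emit:" as a command line: name --argument value ..., lists and objects as JSON in quotes. jog_arm: Moves the arm, as the interface text tells. Its arguments: {"type":"object","properties":{"targets":{"type":"array","items":{"type":"array"}},"grip_force":{"type":"number"}},"required":["targets"]}

```bash
mkdir -p pics
cat > h.py <<'E'
import numpy as np,cv2
from station import ctrl,optics
from scipy.spatial.transform import Rotation as R
def T_tool():
    o=ctrl.get_obs();T=np.eye(4);T[:3,:3]=R.from_euler('xyz',o['eef_rot']).as_matrix();T[:3,3]=o['ee_pos'];return T
def cam(n):
    T=T_tool();c=optics.camera(n)
    c['c2w']=T@c['mount'] if n=='wrist' else np.linalg.inv(c['world_to_cam']);return c
def ray(c,u,v,z):
    K=c['camera_matrix'];d=np.array([(u-K[0,2])/K[0,0],-(v-K[1,2])/K[1,1],-1.]);d=c['c2w'][:3,:3]@d;o=c['c2w'][:3,3]
    return o+d*(z-o[2])/d[2]
def cloud(c):
    K=c['camera_matrix'];v,u=np.mgrid[:420,:560];d=c['range_z']
    p=np.stack([(u-K[0,2])/K[0,0]*d,-(v-K[1,2])/K[1,1]*d,-d],-1)
    return p@c['c2w'][:3,:3].T+c['c2w'][:3,3]
def save(c,f):cv2.imwrite('pics/'+f,cv2.cvtColor(c['img'],cv2.COLOR_RGB2BGR))
E
python3 - <<'E'
from h import *
import pickle
o=ctrl.get_obs();print(o)
for n in('top','scene'):
    c=cam(n);pickle.dump(c,open(n+'.pkl','wb'));save(c,n+'.png');print(n,c['camera_matrix'],c['c2w'].round(3),list(c))
print(T_tool().round(3))
E
```

```text
{'time_s': 0.0, 'qpos': array([ 1.21639879e+00,  3.00446577e-01,  1.52157540e+00,  1.72597524e-05,
        1.32070343e+00, -6.66101078e-02]), 'joint_vel': array([ 0.00155713, -0.00048117,  0.00029593, -0.00136464, -0.0016542 ,
       -0.00172167]), 'tau': array([ 1.09687312e-04, -5.31815422e+01, -3.52723145e+01,  7.08407722e-02,
        2.44256324e-02, -9.28071904e-05]), 'ee_pos': array([0.15602802, 0.52715444, 0.22390218]), 'eef_rot': array([-1.57070425e+00,  1.12913077e-03,  1.28300467e+00]), 'force': array([-0.25167365,  0.69121046, -0.29469835]), 'moment': array([ 0.00039119,  0.04999662, -0.01207422]), 'grip_width': 0.09392973883433284}
top [[400.9046803    0.         282.6738821 ]
 [  0.         400.9046803  206.34020433]
 [  0.           0.           1.        ]] [[ 0.005  0.981 -0.194  0.37 ]
 [-1.     0.002 -0.015  0.025]
 [-0.014  0.194  0.981  0.943]
 [ 0.     0.     0.     1.   ]] ['img', 'range_z', 'camera_matrix', 'world_to_cam', 'c2w']
scene [[501.27777185   0.         275.4485664 ]
 [  0.         501.27777185 207.68884522]
 [  0.           0.           1.        ]] [[-0.559 -0.597  0.575  1.144]
 [ 0.829 -0.412  0.377  0.448]
 [ 0.012  0.688  0.726  0.863]
 [ 0.     0.     0.     1.   ]] ['img', 'range_z', 'camera_matrix', 'world_to_cam', 'c2w']
[[ 0.284 -0.    -0.959  0.156]
 [ 0.959 -0.001  0.284  0.527]
 [-0.001 -1.     0.     0.224]
 [ 0.     0.     0.     1.   ]]
```

View pics/top.png

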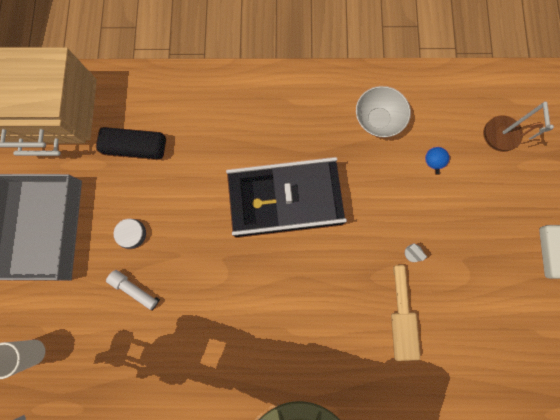

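View pics/scene.png

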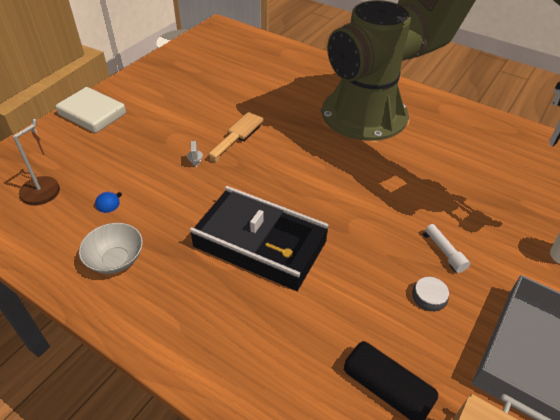

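The top view shows the shelf at about (285,195), its pull at (289,193), the key in the open cubby at (262,203), and the plug at (416,254). The bystanders stand clear of all of these. Next I'll measure the rails, the pull and the plug.

Run:
```python
from h import *
import pickle
for n,box,pb in(('top',(220,145,355,245),(398,238,434,268)),('scene',(180,180,340,290),(180,135,210,172))):
    c=pickle.load(open(n+'.pkl','rb'));im=c['img'];hsv=cv2.cvtColor(im,cv2.COLOR_RGB2HSV);P=cloud(c)
    m=((hsv[...,1]<60)&(hsv[...,2]>110)).astype(np.uint8)
    for nm,b in(('shelf',box),('plug',pb)):
        mm=np.zeros_like(m);mm[b[1]:b[3],b[0]:b[2]]=m[b[1]:b[3],b[0]:b[2]]
        k,l,s,ce=cv2.connectedComponentsWithStats(mm)
        for i in range(1,k):
            if s[i,4]<25:continue
            p=P[l==i];cn=np.argwhere(l==i)[:,::-1].astype(np.float32)
            q=np.array([ray(c,u,v,.06 if nm=='shelf' else .055)[:2] for u,v in cn],np.float32)
            r=cv2.minAreaRect(q)
            print(n,nm,s[i],ce[i].round(1),'depth med',np.median(p,0).round(4),'zmax',np.percentile(p[:,2],[5,50,95]).round(4),'rect',np.round(r[0],4),np.round(r[1],4),round(r[2],1), np.round(cv2.boxPoints(r),4).tolist())
    b=pb;g=cv2.resize(im[b[1]-8:b[3]+8,b[0]-8:b[2]+8],None,fx=6,fy=6,interpolation=2);b=box
    g2=cv2.resize(im[b[1]:b[3],b[0]:b[2]],None,fx=3,fy=3,interpolation=2)
    H=max(g.shape[0],g2.shape[0]);o=np.zeros((H,g.shape[1]+g2.shape[1],3),np.uint8);o[:g.shape[0],:g.shape[1]]=g;o[:g2.shape[0],g.shape[1]:]=g2
    cv2.imwrite(f'pics/crop_{n}.png',o[...,::-1])
```

```text
top shelf [227 158 110  16 365] [281.5 165.1] depth med [0.6413 0.0402 0.0592] zmax [0.0542 0.0592 0.0622] rect [0.6412 0.0413] [0.0082 0.2522] 7.0 [[0.6218000054359436, 0.16599999368190765], [0.652400016784668, -0.0843999981880188], [0.6604999899864197, -0.08340000361204147], [0.6299999952316284, 0.16689999401569366]]
top shelf [284 183   8  21 132] [287.6 192.5] depth med [0.5708 0.0263 0.0882] zmax [0.0569 0.0882 0.0914] rect [0.5756 0.0269] [0.0471 0.0148] 6.2 [[0.5514000058174133, 0.031700000166893005], [0.5529999732971191, 0.017000000923871994], [0.5997999906539917, 0.022199999541044235], [0.5982000231742859, 0.03689999878406525]]
top shelf [232 218 115  17 448] [289.  226.3] depth med [0.5    0.0238 0.059 ] zmax [0.0508 0.059  0.0618] rect [0.4994 0.0239] [0.0088 0.2554] 7.0 [[0.4796000123023987, 0.1500999927520752], [0.5105000138282776, -0.10339999943971634], [0.5192999839782715, -0.1023000031709671], [0.48829999566078186, 0.15109999477863312]]
top plug [405 244  22  18 270] [414.2 253.1] depth med [ 0.4415 -0.2535  0.0493] zmax [0.0255 0.0493 0.0613] rect [ 0.4403 -0.2506] [
[... 805 characters left out ...]
 [0.5916000008583069, 0.03550000116229057]]
scene shelf [191 228 109  49 535] [245.8 251.9] depth med [0.6431 0.0498 0.0582] zmax [0.0523 0.0582 0.0614] rect [0.6457 0.043 ] [0.0111 0.2552] 6.9 [[0.6248999834060669, 0.16899999976158142], [0.6554999947547913, -0.0843999981880188], [0.6664999723434448, -0.08299999684095383], [0.6359000205993652, 0.17030000686645508]]
scene plug [191 141  12  21 157] [195.3 152.2] depth med [ 0.4505 -0.2495  0.0444] zmax [0.0239 0.0444 0.0612] rect [ 0.4539 -0.2435] [0.0804 0.0251] 45.8 [[0.41690000891685486, -0.26350000500679016], [0.4348999857902527, -0.28110000491142273], [0.4909999966621399, -0.22349999845027924], [0.4729999899864197, -0.20600000023841858]]
```

View pics/crop_top.png

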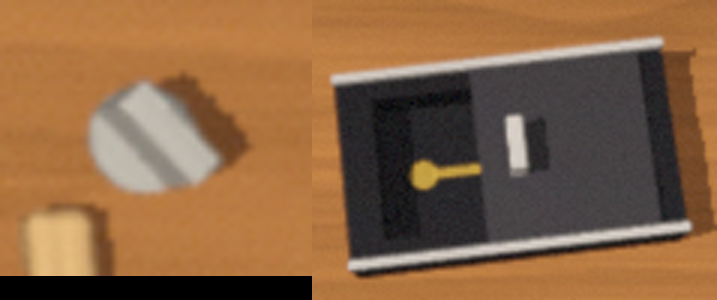

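The rails put the shelf yaw at about 0.1215 rad, with its centre line through (0.570, 0.033). The pull is at about (0.571, 0.027). The crop shows the plug's bar running diagonally. I'll move above the pull.

Emit:
jog_arm --targets '[[9.4,[-36.1,6,-54],-0.409],[9.4,[-36.1,6,-54],-0.409],[9.4,[-36.1,6,-54],-0.409],[9.4,[-36.1,6,-54],-0.409],[9.4,[-36.1,6,-54],-0.409],[9.4,[-36.1,6,-54],-0.409],[9.4,[-36.1,6,-54],-0.409],[9.4,[-36.1,6,-54],-0.409],[9.4,[-36.1,6,-54],-0.409],[9.4,[-36.1,6,-54],-0.409]]' --grip_force 15

```text
time_s: 1.1
ee_pos: [0.4705, 0.1487, 0.179]
eef_rot: [-1.571, -0.0, 1.692]
force: [0.1, 0.7, 0.3]
grip_width: 0.0939
```

```bash
cat >> h.py <<'E'
def delta(p,ang=None):
    T=T_tool();d=T[:3,:3].T@(np.array(p)-T[:3,3])*100;a=np.arctan2(T[1,0],T[0,0])
    print('tcp',T[:3,3].round(4),'jaw ang',a.round(4),'delta cm',d.round(2),'turn',None if ang is None else round((a-ang+np.pi/2)%np.pi-np.pi/2,3))
E
python3 - <<'E'
from h import *
delta([.571,.0275,.15],np.pi/2+.1215);print(ctrl.get_obs()['time_s'])
E
```

```text
tcp [0.4705 0.1487 0.179 ] jaw ang 1.6919 delta cm [-13.25   2.89  -8.52] turn -0.0
1.1
```

Emit:
jog_arm --targets '[[9.4,[-13.25,1.9,-8.5],0],[9.4,[-13.25,1.9,-8.5],0],[9.4,[-13.25,1.9,-8.5],0],[9.4,[-13.25,1.9,-8.5],0],[9.4,[-13.25,1.9,-8.5],0],[9.4,[-13.25,1.9,-8.5],0],[9.4,[-13.25,1.9,-8.5],0]]'

```text
time_s: 1.8
ee_pos: [0.5694, 0.0307, 0.1606]
eef_rot: [-1.571, -0.0, 1.694]
force: [0.5, 0.3, 0.7]
grip_width: 0.094
```

Run:
```python
from h import *
import pickle
delta([.571,.0275,.08],np.pi/2+.1215);print(ctrl.get_obs()['force'])
c=cam('wrist');save(c,'w1.png');pickle.dump(c,open('w1.pkl','wb'));print(c['c2w'].round(3))
P=cloud(c);z=P[...,2];m=(z>.08)&(z<.097)&(abs(P[...,0]-.571)<.05)&(abs(P[...,1]-.0275)<.04)
q=P[m][:,:2].astype(np.float32);print(len(q),cv2.minAreaRect(q) if len(q) else '')
```

```text
tcp [0.5694 0.0307 0.1606] jaw ang 1.6936 delta cm [-0.33  8.06 -0.12] turn 0.001
[0.5460911  0.31441436 0.70034457]
[[-0.123 -0.953 -0.276  0.49 ]
 [ 0.992 -0.118 -0.033  0.021]
 [-0.001 -0.278  0.96   0.321]
 [ 0.     0.     0.     1.   ]]
650 ((0.5723227262496948, 0.025273554027080536), (0.0397619903087616, 0.011133371852338314), 7.05034065246582)
```

View pics/w1.png

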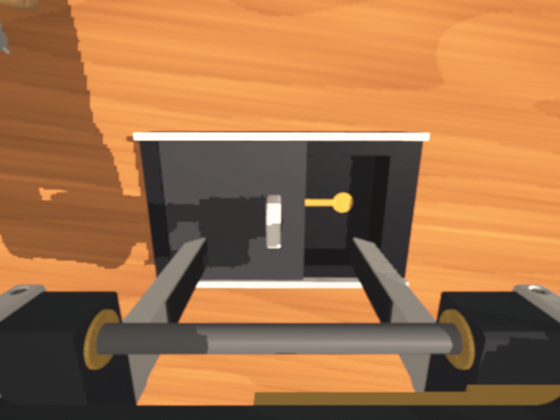

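Close view: the pull is at pixel (274,221), between the open fingers. Depth puts it at (0.5723, 0.0253) with the same 7° yaw. Descend, grip, then slide.

Emit:
jog_arm --targets '[[9.4,[-0.2,4,-0.1],0],[9.4,[-0.2,7.6,-0.1],0],[9.4,[-0.2,7.6,-0.1],0],[9.4,[-0.2,7.6,-0.1],0],[0,[-0.2,7.6,-0.1],0],[0,[-0.2,7.6,-0.1],0],[0,[-0.2,7.6,-0.1],0],[0,[-0.2,7.6,-0.1],0],[0,[-0.2,7.6,-0.1],0],[0,[-0.2,7.6,-0.1],0]]' --grip_force 15

```text
time_s: 2.85
ee_pos: [0.5712, 0.0275, 0.0843]
eef_rot: [-1.571, 0.0, 1.692]
force: [-1.1, -0.9, 0.5]
grip_width: 0.0496
```

Emit:
jog_arm --targets '[[0,[0,0,0],0],[0,[0,0,0],0],[0,[0,0,0],0],[0,[0,0,0],0],[0,[0,0,0],0],[0,[0,0,0],0],[0,[0,0,0],0],[0,[0,0,0],0]]'

```text
time_s: 3.65
ee_pos: [0.5712, 0.0274, 0.0842]
eef_rot: [-1.571, 0.0, 1.692]
force: [0.2, -1.9, -0.9]
grip_width: 0.0117
```

Emit:
jog_arm --targets '[[0,[0.7,0,0],0],[0,[1.4,0,0],0],[0,[2.1,0,0],0],[0,[2.8,0,0],0],[0,[3.5,0,0],0],[0,[4.2,0,0],0],[0,[4.9,0,0],0],[0,[5.6,0,0],0],[0,[6.3,0,0],0],[0,[6.6,0,0],0]]'

```text
time_s: 4.65
ee_pos: [0.5631, 0.0938, 0.0842]
eef_rot: [-1.571, -0.0, 1.692]
force: [0.9, -1.7, -0.9]
grip_width: 0.0118
```

Emit:
jog_arm --targets '[[0,[0.2,0,0],0],[0,[0.4,0,0],0],[0,[0.6,0,0],0],[0,[0.6,0,0],0]]'

```text
time_s: 5.05
ee_pos: [0.5625, 0.0992, 0.0842]
eef_rot: [-1.571, -0.0, 1.692]
force: [0.7, 1.1, -1.5]
grip_width: 0.0119
```

Emit:
jog_arm --targets '[[0,[0.2,0,0],0],[0,[0.4,0,0],0],[0,[0.6,0,0],0],[0,[0.8,0,0],0]]'

```text
time_s: 5.45
ee_pos: [0.5615, 0.1071, 0.0842]
eef_rot: [-1.571, 0.0, 1.692]
force: [1.0, -0.9, -1.7]
grip_width: 0.0117
```

Run:
```python
from h import *
delta([.571,.0275,.08]);print(ctrl.get_obs()['force'])
```

```text
tcp [0.5615 0.1071 0.0842] jaw ang 1.692 delta cm [-8.01  0.42  0.02] turn None
[ 1.04320954 -0.88226004 -1.73150616]
```

80 mm moved so far with no stop, so I'll go on in small steps.

Emit:
jog_arm --targets '[[0,[0.2,0,0],0],[0,[0.4,0,0],0],[0,[0.6,0,0],0],[0,[0.6,0,0],0]]'

```text
time_s: 5.85
ee_pos: [0.5612, 0.1097, 0.0841]
eef_rot: [-1.57, 0.005, 1.692]
force: [3.5, -24.6, -1.3]
grip_width: 0.012
```

Stop felt: 25 N with the TCP stalled. I'll relax, open and rise.

Emit:
jog_arm --targets '[[0,[-0.3,0,0],0],[3.5,[-0.3,0,0],0],[3.5,[-0.3,0,0],0],[3.5,[-0.3,0,0],0],[3.5,[-0.3,0,0],0],[6,[-0.3,-4,0],0],[9,[-4,-9,0],0],[9,[-8,-9,0],0],[9,[-11,-9,0],0],[9,[-11,-9,0],0]]'

```text
time_s: 6.85
ee_pos: [0.5744, 0.0008, 0.1746]
eef_rot: [-1.572, 0.0, 1.689]
force: [-0.4, 0.0, -0.3]
grip_width: 0.0717
```

Run:
```python
from h import *
import pickle
delta([.5764,-.0144,.15]);print(ctrl.get_obs()['force'])
c=cam('wrist');save(c,'w2.png');pickle.dump(c,open('w2.pkl','wb'))
t=cam('top');pickle.dump(t,open('t2.pkl','wb'))
for n,c in(('w',c),('t',t)):
    P=cloud(c);z=P[...,2];m=(z>.075)&(z<.097)&(abs(P[...,0]-.561)<.05)&(abs(P[...,1]-.11)<.04)
    q=P[m][:,:2].astype(np.float32);print(n,len(q),cv2.minAreaRect(q) if len(q) else '')
b=(220,145,355,245);cv2.imwrite('pics/t2.png',cv2.resize(t['img'][b[1]:b[3],b[0]:b[2],::-1],None,fx=4,fy=4))
```

```text
tcp [0.5744 0.0008 0.1746] jaw ang 1.6888 delta cm [-1.53  2.46 -0.02] turn None
[-0.35345513  0.04358076 -0.33044279]
w 837 ((0.5622543692588806, 0.10796759277582169), (0.03965047001838684, 0.012275121174752712), 7.342905521392822)
t 97 ((0.5606441497802734, 0.11047925800085068), (0.03922031819820404, 0.01132719311863184), 1.9302772283554077)
```

View pics/w2.png

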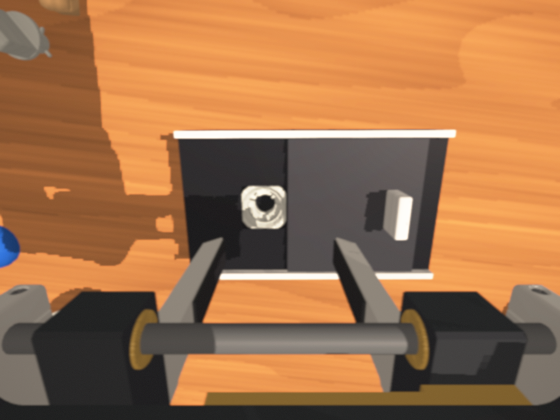

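The wrist view shows the panel shut, with the pull at (398,214). The collar is uncovered at (264,207). Next, locate the collar precisely and the plug's grip bar.

Run:
```python
from h import *
import pickle
for n,b in(('w2',(230,170,300,245)),('t2',(295,170,340,225))):
    c=pickle.load(open(n+'.pkl','rb'));hsv=cv2.cvtColor(c['img'],cv2.COLOR_RGB2HSV)
    m=np.zeros((420,560),np.uint8);m[b[1]:b[3],b[0]:b[2]]=(hsv[b[1]:b[3],b[0]:b[2],2]>90)
    k,l,s,ce=cv2.connectedComponentsWithStats(m);i=1+s[1:,4].argmax()
    ct=max(cv2.findContours((l==i).astype(np.uint8),0,2)[0],key=cv2.contourArea)
    (u,v),r=cv2.minEnclosingCircle(ct);x,y,w,h=cv2.boundingRect(ct)
    q=np.array([ray(c,*p[0],.049)[:2] for p in ct],np.float32)
    print(n,s[i],(u,v),ray(c,u,v,.049).round(4),'bbox',ray(c,x+w/2-.5,y+h/2-.5,.049).round(4),cv2.minAreaRect(q))
    P=cloud(c);print(np.percentile(P[l==i][:,2],[5,50,95]).round(4), 'pred',(np.array([.5612,.1097])-.125*np.array([-.1215,.9926])).round(4))
c=pickle.load(open('w1.pkl','rb'))
for n in('top','w2'):
    c=pickle.load(open(n+'.pkl','rb'));P=cloud(c);d=np.hypot(P[...,0]-.44,P[...,1]+.252)<.045
    for lo,hi in((.012,.05),(.052,.07)):
        m=d&(P[...,2]>lo)&(P[...,2]<hi);q=P[m][:,:2].astype(np.float32)
        if len(q)>5:print(n,lo,len(q),cv2.minAreaRect(q),q.mean(0),np.percentile(P[m][:,2],[50,95]))
```

```text
w2 [ 241  185   46   44 1645] (263.36749267578125, 206.20797729492188) [ 0.5768 -0.015   0.049 ] bbox [ 0.5771 -0.0149  0.049 ] ((0.5775867104530334, -0.014821046963334084), (0.04513700306415558, 0.045602958649396896), 6.7946085929870605)
[0.0283 0.0464 0.0507] pred [ 0.5764 -0.0144]
t2 [ 295  183   45   42 1625] (317.0, 203.5) [ 0.5535 -0.0397  0.049 ] bbox [ 0.5535 -0.0397  0.049 ] ((0.5538672804832458, -0.03948488458991051), (0.0995531901717186, 0.09531870484352112), 89.95832824707031)
[0.5157 0.5265 0.54  ] pred [ 0.5764 -0.0144]
top 0.012 204 ((0.4317781925201416, -0.24824827909469604), (0.037534330040216446, 0.07154619693756104), 59.326900482177734) [ 0.43160626 -0.24509266] [0.0287506  0.04694978]
top 0.052 131 ((0.4444349408149719, -0.2576538920402527), (0.03903617709875107, 0.01399735826998949), 42.518367767333984) [ 0.44403887 -0.25713536] [0.05921584 0.0623261 ]
w2 0.012 1681 ((0.43353575468063354, -0.2490558624267578), (0.038261543959379196, 0.07160510122776031), 57.701908111572266) [ 0.44005814 -0.24544068] [0.02870259 0.04703871]
w2 0.052 278 ((0.45363152027130127, -0.24680361151695251), (0.021797532215714455, 0.011114886961877346), 1.8688690662384033) [ 0.45590013 -0.24624278] [0.05754885 0.06032236]
```

The collar is at (0.5768, -0.0147), and the prediction from the pull agrees to within 1 mm. The plug's bar is centred at (0.4444, -0.2577) with its long axis at 42.5°, so the jaw angle should be -0.829.

Run:
```python
from h import *
delta([.4444,-.2577,.14],-.829);print(ctrl.get_obs()['qpos'].round(3))
```

```text
tcp [0.574  0.0037 0.174 ] jaw ang 1.6911 delta cm [-24.4   3.4  16. ] turn -0.622
[-0.057  0.397  1.511  0.     1.234 -1.749]
```

Emit:
jog_arm --targets '[[4,[-24.4,3,16],2.52],[4,[-24.4,3,16],2.52],[4,[-24.4,3,16],2.52],[4,[-24.4,3,16],2.52],[4,[-24.4,3,16],2.52],[4,[-24.4,3,16],2.52],[4,[-24.4,3,16],2.52],[4,[-24.4,3,16],2.52],[4,[-24.4,3,16],2.52],[4,[-24.4,3,16],2.52]]'

```text
time_s: 7.95
ee_pos: [0.4453, -0.2567, 0.144]
eef_rot: [-1.57, 0.0, 0.187]
force: [-0.3, 0.3, 0.6]
grip_width: 0.0398
```

Run:
```python
from h import *
T=T_tool();delta([.4444,-.2577,.14]);a=np.arctan2(T[1,0],T[0,0]);print('left',a+.829)
```

```text
tcp [ 0.4453 -0.2567  0.144 ] jaw ang 0.1872 delta cm [-0.1   0.4  -0.09] turn None
left 1.016215619019114
```

Emit:
jog_arm --targets '[[4,[-0.1,0,-0.1],1.02],[4,[-0.1,0,-0.1],1.02],[4,[-0.1,0,-0.1],1.02],[4,[-0.1,0,-0.1],1.02],[4,[-0.1,0,-0.1],1.02],[4,[-0.1,0,-0.1],1.02],[4,[-0.1,0,-0.1],1.02],[4,[-0.1,0,-0.1],1.02],[4,[-0.1,0,-0.1],1.02]]'

```text
time_s: 8.85
ee_pos: [0.4443, -0.2582, 0.1441]
eef_rot: [-1.571, 0.0, -0.823]
force: [-0.2, -0.2, 0.9]
grip_width: 0.0399
```

Run:
```python
from h import *
delta([.4444,-.2577,.14],-.829)
c=cam('wrist');save(c,'w3.png')
P=cloud(c);d=np.hypot(P[...,0]-.4444,P[...,1]+.2577)<.04
m=d&(P[...,2]>.05)&(P[...,2]<.066);q=P[m][:,:2].astype(np.float32);print(len(q),cv2.minAreaRect(q))
hsv=cv2.cvtColor(c['img'],cv2.COLOR_RGB2HSV)
m=(P[...,2]>.012)&(P[...,2]<.04)&(hsv[...,1]>70)&(np.hypot(P[...,0]-.4444,P[...,1]+.2577)<.15)&(P[...,0]<.44)
q=P[m];print(len(q),np.percentile(q[:,2],[50,98]),q[q[:,0]>np.percentile(q[:,0],95)].mean(0),q.min(0),q.max(0))
```

```text
tcp [ 0.4443 -0.2582  0.1441] jaw ang -0.8232 delta cm [-0.03  0.41  0.04] turn 0.006
713 ((0.4462417662143707, -0.25899574160575867), (0.03906717523932457, 0.013991511426866055), 42.17810821533203)
2869 [0.02799094 0.02971728] [ 0.41893366 -0.22918243  0.02472511] [ 0.2971476  -0.2776001   0.01221378] [ 0.43890171 -0.20353846  0.03036538]
```

View pics/w3.png

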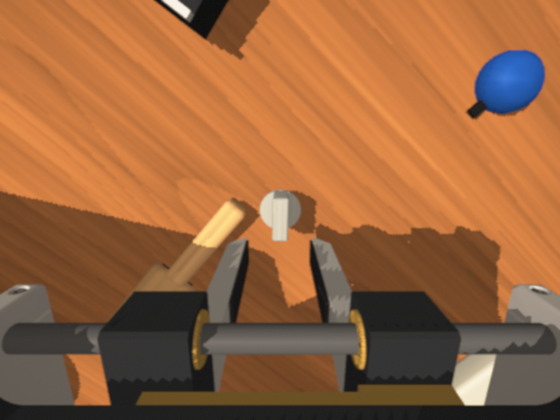

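The bar (280,215) sits aligned between the fingers, and the brush tip at (238,210) just clears the left finger. Descend with a 3 cm opening and grip.

Emit:
jog_arm --targets '[[3,[0.1,3,0.1],0],[3,[0.1,6.5,0.1],0],[3,[0.1,8.5,0.1],0],[3,[0.1,9.4,0.1],0],[3,[0.1,9.4,0.1],0],[3,[0.1,9.4,0.1],0],[0,[0.1,9.4,0.1],0],[0,[0.1,9.4,0.1],0],[0,[0.1,9.4,0.1],0],[0,[0.1,9.4,0.1],0]]' --grip_force 30

```text
time_s: 9.9
ee_pos: [0.4457, -0.2593, 0.0509]
eef_rot: [-1.571, -0.001, -0.828]
force: [-0.1, -0.5, 5.6]
grip_width: 0.0139
```

Emit:
jog_arm --targets '[[0,[0,0,0],0],[0,[0,0,0],0],[0,[0,0,0],0],[0,[0,0,0],0]]'

```text
time_s: 10.3
ee_pos: [0.4457, -0.2593, 0.0508]
eef_rot: [-1.571, -0.001, -0.828]
force: [-0.5, 0.3, 7.0]
grip_width: 0.0136
```

Emit:
jog_arm --targets '[[0,[0,-3,0],0],[0,[0,-6,0],0],[0,[0,-8.5,0],0],[0,[0,-8.5,0],0],[0,[0,-8.5,0],0]]'

```text
time_s: 10.8
ee_pos: [0.4452, -0.2589, 0.1346]
eef_rot: [-1.571, 0.0, -0.828]
force: [-1.0, -0.2, -1.7]
grip_width: 0.0137
```

Run:
```python
from h import *
o=ctrl.get_obs();print(o['force'],o['grip_width']);delta([.5768,-.0147,.135])
c=cam('wrist')
P=cloud(c);d=np.hypot(P[...,0]-.4457,P[...,1]+.2593)<.05
m=d&(P[...,2]>.127)&(P[...,2]<.16);q=P[m][:,:2].astype(np.float32);print(len(q),cv2.minAreaRect(q) if len(q) else 0)
save(c,'w4.png')
```

```text
[-0.99933577 -0.1993313  -1.69137951] 0.013688823184661605
tcp [ 0.4452 -0.2589  0.1346] jaw ang -0.828 delta cm [-9.09 -0.04 26.22] turn None
2889 ((0.44464775919914246, -0.25559619069099426), (0.04076005518436432, 0.035151515156030655), 17.798812866210938)
```

Emit:
jog_arm --targets '[[0,[-1.5,0,4.4],0],[0,[-3,0,8.7],0],[0,[-4.5,0,13.1],0],[0,[-6,0,17.5],0],[0,[-7.5,0,21.8],0],[0,[-9.1,0,26.2],0],[0,[-9.1,0,26.2],0],[0,[-9.1,0,26.2],0],[0,[-9.1,0,26.2],0]]'

```text
time_s: 11.75
ee_pos: [0.5761, -0.0156, 0.134]
eef_rot: [-1.572, 0.001, -0.829]
force: [0.3, -0.6, -2.1]
grip_width: 0.0139
```

Run:
```python
from h import *
o=ctrl.get_obs();print(o['time_s'],o['force'],o['qpos'].round(3));delta([.5768,-.0147,.125])
c=cam('wrist');save(c,'w5.png')
```

```text
11.75 [ 0.28187996 -0.58359149 -2.06792573] [-0.09   0.446  1.541 -0.     1.157  0.738]
tcp [ 0.5761 -0.0156  0.134 ] jaw ang -0.8286 delta cm [-0.02  0.9   0.11] turn None
```

View pics/w5.png

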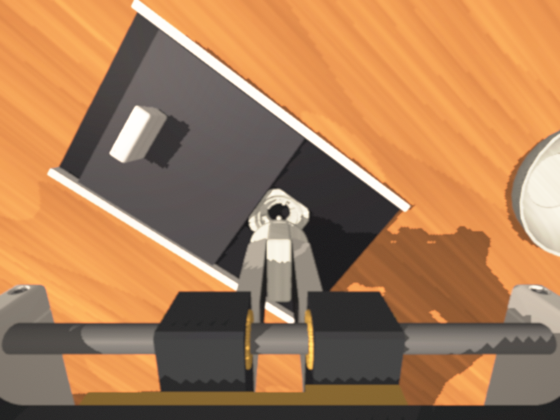

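Held plug hangs over the collar (278,210). Descend to just inside the funnel, then feel slowly.

Emit:
jog_arm --targets '[[0,[0,1,0.1],0],[0,[0,2,0.1],0],[0,[0,3,0.1],0],[0,[0,3.5,0.1],0],[0,[0,3.8,0.1],0],[0,[0,3.8,0.1],0]]'

```text
time_s: 12.4
ee_pos: [0.5774, -0.0142, 0.0968]
eef_rot: [-1.571, 0.0, -0.828]
force: [0.5, 0.2, -2.2]
grip_width: 0.0138
```

Emit:
jog_arm --targets '[[0,[0,0.15,0],0],[0,[0,0.3,0],0],[0,[0,0.3,0],0]]'

```text
time_s: 12.7
ee_pos: [0.5776, -0.0142, 0.0942]
eef_rot: [-1.571, -0.0, -0.828]
force: [-0.1, 0.2, -2.2]
grip_width: 0.0135
```

Emit:
jog_arm --targets '[[0,[0,0.1,0],0],[0,[0,0.2,0],0],[0,[0,0.3,0],0],[0,[0,0.3,0],0]]'

```text
time_s: 13.1
ee_pos: [0.5775, -0.0142, 0.091]
eef_rot: [-1.571, 0.0, -0.828]
force: [0.2, -0.0, -1.7]
grip_width: 0.0135
```

Emit:
jog_arm --targets '[[0,[0,0.1,0],0],[0,[0,0.1,0],0]]'

```text
time_s: 13.3
ee_pos: [0.5775, -0.0142, 0.0901]
eef_rot: [-1.571, 0.0, -0.828]
force: [-0.9, 0.6, -2.2]
grip_width: 0.0143
```

Emit:
jog_arm --targets '[[0,[0,0.1,0],0],[0,[0,0.1,0],0]]'

```text
time_s: 13.5
ee_pos: [0.5775, -0.0142, 0.0891]
eef_rot: [-1.571, 0.0, -0.828]
force: [-0.3, 0.3, -1.9]
grip_width: 0.0138
```

Emit:
jog_arm --targets '[[0,[0,0.1,0],0],[0,[0,0.1,0],0]]'

```text
time_s: 13.7
ee_pos: [0.5775, -0.0142, 0.0881]
eef_rot: [-1.571, 0.0, -0.828]
force: [-0.3, 0.4, -1.0]
grip_width: 0.0138
```

Emit:
jog_arm --targets '[[0,[0,0.1,0],0],[0,[0,0.1,0],0]]'

```text
time_s: 13.9
ee_pos: [0.5776, -0.0142, 0.0871]
eef_rot: [-1.571, 0.0, -0.828]
force: [0.6, 0.1, -1.8]
grip_width: 0.0136
```

Emit:
jog_arm --targets '[[0,[0,0.1,0],0],[0,[0,0.1,0],0]]'

```text
time_s: 14.1
ee_pos: [0.5777, -0.0142, 0.0867]
eef_rot: [-1.571, -0.0, -0.828]
force: [-2.2, 0.5, 3.6]
grip_width: 0.014
```

Emit:
jog_arm --targets '[[0,[0,0.1,0],0],[0,[0,0.1,0],0]]'

```text
time_s: 14.3
ee_pos: [0.5779, -0.0142, 0.0865]
eef_rot: [-1.57, -0.001, -0.828]
force: [-5.5, 0.3, 12.1]
grip_width: 0.0137
```

Contact at a flange height of about 10.5 mm, i.e. the lugs are near the low ridge ends. I'll ease the pressure and turn backward (negative turn), rising with the ridge at 3.3 mm/rad.

Emit:
jog_arm --targets '[[0,[-0.03,-0.08,-0.04],0],[0,[-0.03,-0.11,-0.04],-0.1],[0,[-0.03,-0.14,-0.04],-0.2],[0,[-0.03,-0.14,-0.04],-0.2]]'

```text
time_s: 14.7
ee_pos: [0.5776, -0.0143, 0.0875]
eef_rot: [-1.57, -0.001, -0.624]
force: [-0.5, 0.3, 5.8]
grip_width: 0.0138
```

Emit:
jog_arm --targets '[[0,[0,-0.03,0],-0.1],[0,[0,-0.06,0],-0.2],[0,[0,-0.06,0],-0.2]]'

```text
time_s: 15.0
ee_pos: [0.5775, -0.0143, 0.0881]
eef_rot: [-1.57, -0.001, -0.424]
force: [-1.1, 0.4, 6.1]
grip_width: 0.0141
```

Emit:
jog_arm --targets '[[0,[0,-0.03,0],-0.1],[0,[0,-0.06,0],-0.2],[0,[0,-0.06,0],-0.2]]'

```text
time_s: 15.3
ee_pos: [0.5774, -0.0143, 0.0887]
eef_rot: [-1.571, -0.001, -0.224]
force: [-2.0, 0.1, 8.3]
grip_width: 0.0141
```

Emit:
jog_arm --targets '[[0,[0,-0.03,0],-0.1],[0,[0,-0.06,0],-0.2],[0,[0,-0.06,0],-0.2]]'

```text
time_s: 15.6
ee_pos: [0.5775, -0.0143, 0.0893]
eef_rot: [-1.571, -0.001, -0.024]
force: [-1.6, -1.3, 6.4]
grip_width: 0.0138
```

Emit:
jog_arm --targets '[[0,[0,-0.03,0],-0.1],[0,[0,-0.03,0],-0.1]]'

```text
time_s: 15.8
ee_pos: [0.5776, -0.0144, 0.0895]
eef_rot: [-1.571, -0.002, 0.074]
force: [-0.4, -0.6, 5.5]
grip_width: 0.0134
```

Emit:
jog_arm --targets '[[0,[0,-0.03,0],-0.1],[0,[0,-0.03,0],-0.1]]'

```text
time_s: 16.0
ee_pos: [0.5774, -0.0142, 0.0894]
eef_rot: [-1.571, -0.001, 0.172]
force: [-0.3, 0.6, 5.1]
grip_width: 0.0141
```

Emit:
jog_arm --targets '[[0,[0,-0.03,0],-0.1],[0,[0,-0.03,0],-0.1]]'

```text
time_s: 16.2
ee_pos: [0.5768, -0.0142, 0.089]
eef_rot: [-1.57, 0.001, 0.27]
force: [0.8, -0.1, -0.3]
grip_width: 0.0135
```

Force vanished, so the lugs have left the ridge ends. A bit more backward, then lower.

Emit:
jog_arm --targets '[[0,[0,0,0],-0.08],[0,[0,0.1,0],-0.1],[0,[0,0.2,0],-0.1],[0,[0,0.2,0],-0.1]]'

```text
time_s: 16.6
ee_pos: [0.5769, -0.0142, 0.0869]
eef_rot: [-1.57, 0.001, 0.369]
force: [-0.3, -0.4, -1.3]
grip_width: 0.014
```

Emit:
jog_arm --targets '[[0,[0,0.1,0],0],[0,[0,0.2,0],0],[0,[0,0.2,0],0]]'

```text
time_s: 16.9
ee_pos: [0.577, -0.0142, 0.0851]
eef_rot: [-1.571, 0.0, 0.371]
force: [0.2, -0.0, -2.5]
grip_width: 0.0139
```

Emit:
jog_arm --targets '[[0,[0,0.1,0],0],[0,[0,0.2,0],0],[0,[0,0.2,0],0]]'

```text
time_s: 17.2
ee_pos: [0.577, -0.0142, 0.0831]
eef_rot: [-1.571, 0.0, 0.372]
force: [0.2, -0.4, -2.2]
grip_width: 0.0137
```

Emit:
jog_arm --targets '[[0,[0,0.1,0],0],[0,[0,0.1,0],0]]'

```text
time_s: 17.4
ee_pos: [0.577, -0.0142, 0.0822]
eef_rot: [-1.571, 0.0, 0.372]
force: [0.5, 0.1, -2.3]
grip_width: 0.0138
```

Emit:
jog_arm --targets '[[0,[0,0.1,0],0],[0,[0,0.1,0],0]]'

```text
time_s: 17.6
ee_pos: [0.5772, -0.0143, 0.0818]
eef_rot: [-1.571, -0.0, 0.372]
force: [-2.0, -0.4, 3.2]
grip_width: 0.0137
```

Dropped by 8 mm in all, with the floor felt at flange height of about 5.6 mm. Now drive forward (clockwise), sinking with the thread.

Emit:
jog_arm --targets '[[0,[0,0,0],0.1],[0,[0,0,0],0.2],[0,[0,0,0],0.2]]'

```text
time_s: 17.9
ee_pos: [0.5775, -0.0143, 0.0818]
eef_rot: [-1.571, -0.001, 0.17]
force: [1.2, -0.2, 3.6]
grip_width: 0.014
```

Run:
```python
from h import *
o=ctrl.get_obs();print(o['force'],o['moment'],o['ee_pos'])
```

```text
[ 1.17058815 -0.21659908  3.62811632] [-0.05975915  0.03180419 -0.03795298] [ 0.57746328 -0.014258    0.08178289]
```

Emit:
jog_arm --targets '[[0,[0,0.01,0],0.1],[0,[0,0.03,0],0.2],[0,[0,0.03,0],0.2]]'

```text
time_s: 18.2
ee_pos: [0.5774, -0.0143, 0.0814]
eef_rot: [-1.571, -0.001, -0.027]
force: [0.4, 1.0, 4.1]
grip_width: 0.0138
```

Run:
```python
from h import *
o=ctrl.get_obs();print(o['force'],o['moment'],o['ee_pos'])
```

```text
[0.43462289 1.02034609 4.1347813 ] [ 0.0410216   0.03260142 -0.02994397] [ 0.57741045 -0.01426483  0.08139793]
```

Emit:
jog_arm --targets '[[0,[0,0.03,0],0.1],[0,[0,0.065,0],0.2],[0,[0,0.065,0],0.2]]'

```text
time_s: 18.5
ee_pos: [0.5774, -0.0143, 0.0808]
eef_rot: [-1.571, -0.001, -0.225]
force: [1.9, 0.8, 4.6]
grip_width: 0.0138
```

Emit:
jog_arm --targets '[[0,[0,0.03,0],0.1],[0,[0,0.065,0],0.2],[0,[0,0.065,0],0.2]]'

```text
time_s: 18.8
ee_pos: [0.5774, -0.0143, 0.0801]
eef_rot: [-1.571, -0.001, -0.425]
force: [0.4, -0.6, 6.9]
grip_width: 0.0137
```

Emit:
jog_arm --targets '[[0,[0,0.03,0],0.1],[0,[0,0.065,0],0.2],[0,[0,0.065,0],0.2]]'

```text
time_s: 19.1
ee_pos: [0.5773, -0.0143, 0.0794]
eef_rot: [-1.57, -0.001, -0.625]
force: [0.3, 0.8, 5.3]
grip_width: 0.0141
```

Run:
```python
from h import *
o=ctrl.get_obs();print(o['force'],o['moment'],o['ee_pos'])
```

```text
[0.29933494 0.77346242 5.28742721] [-0.11991051  0.06838033 -0.06006834] [ 0.57733457 -0.01429474  0.0794208 ]
```

Emit:
jog_arm --targets '[[0,[0,0.03,0],0.1],[0,[0,0.065,0],0.2],[0,[0,0.08,0],0.25],[0,[0,0.08,0],0.25]]'

```text
time_s: 19.5
ee_pos: [0.5773, -0.0143, 0.0786]
eef_rot: [-1.57, -0.001, -0.873]
force: [0.6, -0.7, 5.0]
grip_width: 0.0137
```

Emit:
jog_arm --targets '[[0,[0,0.03,0],0.1],[0,[0,0.03,0],0.1]]'

```text
time_s: 19.7
ee_pos: [0.5773, -0.0142, 0.0784]
eef_rot: [-1.57, -0.0, -0.974]
force: [0.2, 0.9, 5.6]
grip_width: 0.0137
```

Run:
```python
from h import *
o=ctrl.get_obs();print(o['force'],o['moment'],o['ee_pos'])
```

```text
[0.22970067 0.91449851 5.64341166] [0.01735756 0.14932715 0.10041068] [ 0.57730433 -0.01424042  0.07837686]
```

Emit:
jog_arm --targets '[[0,[0,0.02,0],0.05],[0,[0,0.02,0],0.05]]'

```text
time_s: 19.9
ee_pos: [0.5773, -0.0143, 0.0784]
eef_rot: [-1.57, -0.001, -1.022]
force: [-1.2, -0.5, 8.4]
grip_width: 0.014
```

Run:
```python
from h import *
o=ctrl.get_obs();print(o['force'],o['moment'],o['ee_pos'],o['eef_rot'])
```

```text
[-1.15074231 -0.48245848  8.37611344] [-0.08022788  0.34434125  0.35952396] [ 0.57731612 -0.01429634  0.07835686] [-1.57027304e+00 -6.45743288e-04 -1.02223610e+00]
```

The end stop is felt: Mz has risen to 0.36 N m, sinking has ceased, and the turn is 1.4 rad in all. Release and rise.

Emit:
jog_arm --targets '[[0,[0,-0.05,0],0],[2.2,[0,-0.05,0],0],[2.2,[0,-0.05,0],0],[2.2,[0,-0.05,0],0],[2.2,[0,-0.05,0],0],[2.2,[0,-2,0],0],[2.2,[0,-4,0],0],[2.2,[0,-7,0],0],[2.2,[0,-10,0],0],[2.2,[0,-10,0],0]]'

```text
time_s: 20.9
ee_pos: [0.5785, -0.0143, 0.1818]
eef_rot: [-1.566, -0.004, -1.027]
force: [-0.0, -0.7, -0.5]
grip_width: 0.0221
```

Run:
```python
from h import *
o=ctrl.get_obs();print(o['force'],o['ee_pos'],o['grip_width'],o['time_s'])
c=cam('wrist');save(c,'w6.png');t=cam('top');s=cam('scene')
for n,c in(('w',c),('t',t),('s',s)):
    P=cloud(c);d=np.hypot(P[...,0]-.5772,P[...,1]+.0143)<.03
    m=d&(P[...,2]>.075)&(P[...,2]<.1);q=P[m][:,:2].astype(np.float32)
    if len(q)>5:print(n,len(q),cv2.minAreaRect(q),'top z',np.percentile(P[m][:,2],[25,50,75,90]).round(4))
    m=(P[...,2]>.075)&(P[...,2]<.097)&(abs(P[...,0]-.561)<.05)&(abs(P[...,1]-.11)<.04)
    q=P[m];print(' handle',len(q),cv2.minAreaRect(q[:,:2].astype(np.float32)),np.percentile(q[:,2],[50,90]).round(4) )
```

```text
[-0.01943743 -0.73077372 -0.50832217] [ 0.57849385 -0.01433744  0.18178912] 0.02212883434939288 20.9
w 665 ((0.5776275396347046, -0.014466173946857452), (0.04032887518405914, 0.013889031484723091), 34.736427307128906) top z [0.0867 0.0873 0.0878 0.0882]
 handle 871 ((0.5626632571220398, 0.10886643081903458), (0.04025840386748314, 0.012726174667477608), 7.22218132019043) [0.0884 0.0895]
 handle 110 ((0.5604600310325623, 0.1101093590259552), (0.03958996385335922, 0.012210848741233349), 7.262421607971191) [0.0886 0.0907]
s 114 ((0.5791875720024109, -0.013657927513122559), (0.04031350463628769, 0.013831598684191704), 32.974918365478516) top z [0.0845 0.0863 0.0875 0.0883]
 handle 131 ((0.5628639459609985, 0.10862144827842712), (0.04086044058203697, 0.012895428575575352), 7.238529682159424) [0.0873 0.0898]
```

View pics/w6.png

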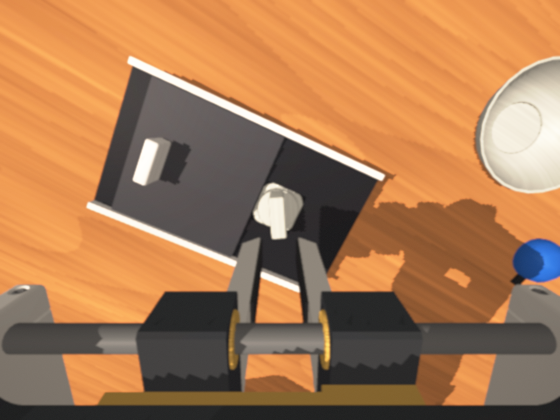

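The wrist view shows the plug upright in the collar at (278,210), the panel shut with its pull at (152,162), and the bystanders in place. The bar reads about 22.2 mm above the mouth, which passes but is not 21.5. There is plenty of time, so I'll regrasp and check the stop gently.

Run:
```python
from h import *
delta([.5774,-.0143,.0785],-.965)
```

```text
tcp [ 0.5767 -0.0142  0.1768] jaw ang -1.0277 delta cm [0.05 9.83 0.06] turn -0.063
```

Emit:
jog_arm --targets '[[2.4,[0.03,3,0.03],-0.06],[2.4,[0.03,6,0.03],-0.06],[2.4,[0.03,8.5,0.03],-0.06],[2.4,[0.03,9.5,0.03],-0.06],[2.4,[0.03,9.8,0.03],-0.06],[2.4,[0.03,9.8,0.03],-0.06],[0,[0.03,9.8,0.03],-0.06],[0,[0.03,9.8,0.03],-0.06],[0,[0.03,9.8,0.03],-0.06],[0,[0.03,9.8,0.03],-0.06]]' --grip_force 30

```text
time_s: 22.05
ee_pos: [0.5779, -0.0142, 0.0807]
eef_rot: [-1.57, -0.001, -0.968]
force: [-1.3, 1.8, 6.2]
grip_width: 0.0137
```

Emit:
jog_arm --targets '[[0,[0,0.03,0],0.02],[0,[0,0.03,0],0.02]]'

```text
time_s: 22.25
ee_pos: [0.5779, -0.0142, 0.0806]
eef_rot: [-1.57, -0.001, -0.988]
force: [-2.1, 2.2, 8.7]
grip_width: 0.014
```

Run:
```python
from h import *
o=ctrl.get_obs();print(o['force'],o['moment'],o['ee_pos'],o['eef_rot'],o['grip_width'])
```

```text
[-2.13738713  2.23791423  8.67035027] [0.33200428 0.70135681 0.11600486] [ 0.5779239  -0.01423359  0.08060269] [-1.56952492e+00 -8.27392373e-04 -9.88414915e-01] 0.014013798432429957
```

Emit:
jog_arm --targets '[[0,[0,0,0],0.03],[0,[0,0,0],0.03]]'

```text
time_s: 22.45
ee_pos: [0.5779, -0.0142, 0.0806]
eef_rot: [-1.57, -0.001, -1.018]
force: [-2.8, 2.2, 8.3]
grip_width: 0.0136
```

Run:
```python
from h import *
o=ctrl.get_obs();print(o['force'],o['moment'],o['ee_pos'],o['eef_rot'],o['grip_width'])
```

```text
[-2.76723686  2.19908763  8.33075082] [0.34952822 0.65056267 0.35859568] [ 0.57791967 -0.01424384  0.08060426] [-1.56957614e+00 -9.32739336e-04 -1.01842981e+00] 0.013555411137738832
```

The stop is firm: torque climbs at once and there is no sinking. Relax, release and retreat.

Emit:
jog_arm --targets '[[0,[0,-0.08,0],-0.03],[2.4,[0,-0.08,0],-0.03],[2.4,[0,-0.08,0],-0.03],[2.4,[0,-0.08,0],-0.03],[2.4,[0,-0.08,0],-0.03],[2.4,[0,-2,0],-0.03],[2.4,[0,-5,0],-0.03],[2.4,[0,-9,0],-0.03],[2.4,[0,-12,0],-0.03],[2.4,[0,-12,0],-0.03]]'

```text
time_s: 23.45
ee_pos: [0.5789, -0.0145, 0.2039]
eef_rot: [-1.565, -0.004, -0.988]
force: [0.3, 0.5, -0.6]
grip_width: 0.0239
```

Emit:
jog_arm --targets '[[2.4,[0,0,0],0],[2.4,[0,0,0],0],[2.4,[0,0,0],0],[2.4,[0,0,0],0]]'

```text
time_s: 23.85
ee_pos: [0.5772, -0.0144, 0.1985]
eef_rot: [-1.572, 0.001, -0.988]
force: [-0.6, -0.1, -0.3]
grip_width: 0.0239
```

Run:
```python
from h import *
import pickle
c=cam('wrist');t=cam('top');s=cam('scene');save(t,'t7.png')
a=pickle.load(open('top.pkl','rb'))
for n,c in(('w',c),('t',t),('s',s)):
    P=cloud(c);d=np.hypot(P[...,0]-.5772,P[...,1]+.0143)<.03
    m=d&(P[...,2]>.08)&(P[...,2]<.1);q=P[m]
    if len(q)>5:
        A=np.c_[q[:,:2]-q[:,:2].mean(0),np.ones(len(q))];print(n,len(q),cv2.minAreaRect(q[:,:2].astype(np.float32)),'top z',np.percentile(q[:,2],[25,50,75]).round(4))
    d=np.hypot(P[...,0]-.5772,P[...,1]+.0143);m=(d>.024)&(d<.06)&(P[...,2]>.045)&(P[...,2]<.0565);print('shelf',np.median(P[m][:,2]).round(4))
    m=(abs(P[...,0]-.571)<.04)&(abs(P[...,1]-.055)<.02);print('panel z',np.median(P[m][:,2]).round(4))
    m=(P[...,2]>.08)&(P[...,2]<.097)&(abs(P[...,0]-.561)<.05)&(abs(P[...,1]-.11)<.04);q=P[m]
    if len(q)>5:print('handle',cv2.minAreaRect(q[:,:2].astype(np.float32)),np.median(q[:,2]).round(4))
```

```text
w 585 ((0.5779601335525513, -0.014661431312561035), (0.0399467796087265, 0.013972321525216103), 35.11455154418945) top z [0.0868 0.0873 0.0878]
shelf 0.0507
panel z 0.2903
handle ((0.5626631379127502, 0.10883969068527222), (0.0397801399230957, 0.012431262992322445), 7.113385200500488) 0.0886
shelf nan
panel z 0.489
handle ((0.5608767867088318, 0.10999386757612228), (0.04025604575872421, 0.011742807924747467), 7.080747604370117) 0.0891
s 103 ((0.5785861611366272, -0.014593511819839478), (0.04089060053229332, 0.013144896365702152), 32.99604415893555) top z [0.0854 0.0865 0.0877]
shelf 0.0506
panel z 0.4361
handle ((0.5630508065223694, 0.10883043706417084), (0.041884396225214005, 0.012773474678397179), 7.440526962280273) 0.0877
  return _methods._mean(a, axis=axis, dtype=dtype,
  ret = ret.dtype.type(ret / rcount)
```

View pics/t7.png

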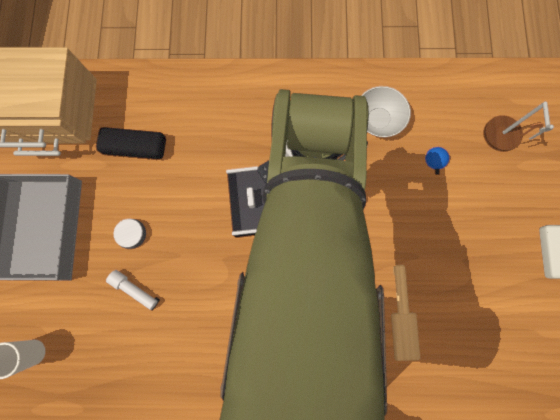

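The top view shows the panel shut, with its pull at (251,197). The bowl, bell, case, tin, torch and brush are where they were. The bar top reads 0.0873 and the shelf top 0.7 mm high, which fits fully home. Handing in.

```bash
python3 -c "
from h import *
print(ctrl.hand_in())"
```

```text
the job is handed in; nothing more can be done
None
```

The panel is shut and the plug is screwed home in the collar. The job was handed in after about 24 s of the 72 s allowed; no verdict came back.

**What I did:**
- **Panel:** I slid it to its stop, where the wrist force rose to about 25 N and the pull stalled. It was still there at the last check.
- **Thread start:** I set the plug in the collar and turned it back about 1.1 rad at roughly 5–8 N. The lugs left the ridges and the plug sank about 8 mm.
- **Driving home:** I turned it forward about 1.4 rad to the end stop. I then gripped it again and felt the same firm stop at about 0.36 N m.

**Last checks:**
- **Position:** The plug is about 1 mm from the collar's measured centre and looks upright. I did not measure its tilt.
- **Release:** The gripper is open and clear of everything.
- **Bystanders:** They look unmoved in the last top view.

**What disagreed:**
- **Plug height:** The bar's centre reads about 22.2 mm above the mouth in the wrist view and about 21.5 mm in the scene view. The limit is 22.8 mm. The shelf top also reads about 0.7 mm high if its true height is 50 mm, which would bring the 22.2 down to 21.5.
- **Sinking:** While being driven, the plug sank about 3.5 mm rather than the nominal 4 mm.
- **Re-grip height:** On the second grip the tool stopped about 2 mm higher than the height I had aimed for, with 6–9 N upward force on it. I found no cause, and the plug did not move.

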